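# Pack the finishing kit at the carver's bench

## Robot

A 6-joint arm with a two-finger parallel gripper is mounted at the origin on the work surface. World frame = base frame: x ahead of the robot, y to its left, z up, the work surface at z = 0. Lengths are in mm, angles in rad, forces in N, time in s.
With the tool pointing down it reaches from about 150 to 775 mm from the base axis. Payload 6.1 kg.
Tool frame: the origin (TCP) lies at the very end of the fingers, on their centre line; the grasp point (between the pads) lies 19 mm behind it (bot.grip_point_offset is the distance from the TCP to the grasp point, in mm); z points along the fingers, y is the line along which they close (so a half turn about z gives the same grasp; the last joint's range is limited). The gripper opens to 85 mm and grips with 20 to 120 N. Pads are 22 mm wide; open, the fingers measure 114 mm over their backs; the gripper's body (76 mm by 85 mm) begins 54 mm behind the grasp point. The pads swing forward as they close: fully open they stand 13 mm farther back than shut.
Start: joints at [-1.19, 0.126, -0.04, 1.405, 0, 1.571], TCP at [195.115, -487.379, 231.295] pointing down, gripper open.
Joint ranges: [-2.72, 2.72], [-0.95, 1.95], [-1.27, 1.35], [-1.78, 2.02], [-1.46, 1.47], [-3.14, 3.14]. Speed limits (rad/s): [2.39, 2.39, 3.01, 3.14, 3.14, 3.14].

## Interface

Orientations are given as a rotation vector (axis times angle).
In Python, from workcell import bot gives the robot as it stands.
- The arm moves only by the shell command python3 -m creep 'ROWS'. ROWS is JSON, a list of rows, each a list of 3 entries, a list of its own where there are three numbers: the shift along the tool's x, y, z normalised to -1 to 1, where 1 is 100 mm, then the turn, a rotation vector about the tool's x, y, z normalised to -1 to 1, where 1 is 2 pi rad, then the opening, from 0 (shut) to 1 (fully open). In form: [[[x, y, z], [rx, ry, rz], hand], ...]. A call has 1 to 12 rows; each row is the pose to reach, as a shift and turn from the pose commanded when the call began, along the tool's axes at that moment, turning the shorter way round; what a row does not reach only later rows make up. A row lasts 1/8 s, in which the tool goes at most 62.5 mm and 10.7 degrees, less where a joint would pass 70% of its speed; a pose out of reach is approached as far as the arm can. A call with a number of a shift or a turn outside -1 to 1 is refused whole. A call with a gripper value outside its range is refused whole. The fingers move at their own pace and stop on an object; the grip force is fixed at half the most. Time passes only in rows, so rows that repeat a pose let the fingers close. It gives the time, the measured TCP pose, the force, the opening and the grip force at its end, in the units of the state.
- bot.read_state(): the state, without advancing time (a new reading comes with each control period).
- bot.grab_frame(name): name is "side" or "top" or "wrist"; returns the picture (384x512x3 uint8, red, green, blue); there is no depth.
- bot.get_calibration(name): a dict with "fx", "fy", "cx", "cy" (pixels), "eye" and "rotation" of the camera in the world. Camera axes: x right, y down, z forward; pixel columns grow to the right and rows downward; lengths in mm; the calibration is good to about 2 mm. The wrist camera is an equidistant fisheye: a pixel r from the principal point sees the ray r / f radians off the axis. A picture is of the moment at which its call begins: read the wrist's pose just before it. get_calibration takes no time and is no camera call; for the wrist camera it gives the pose at the moment of the call.
- bot.job_done(): hands the job in; it is judged then, once.
The state is a dict: "time": time; "joints": joint angles; "qd": joint speeds; "joint_efforts": joint torques, N m; "eef_pos": TCP position; "tcp_rot": TCP orientation; "wrist_force": force on the tool from outside, world axes, zero at the start; "ft_torque": the same for the moment, N m; "gripper_width": finger opening in mm; "gripper_force": force on a finger pad.
Only numpy, scipy, OpenCV 4.12 (cv2) and the standard library are available. Lean on these libraries where they do the work, as an engineer would, in place of code of your own. Each camera call takes 0.05 s, during which the arm holds its last target. There are 200 camera calls.

## Task

Pack the blue-marked finishing kit into the plywood tray: seat the tapered sleeve fully down in the grey cone socket, nest the blue-collared plug fully home inside that sleeve, stand the blue-lidded jar in the round wooden well, and lay the blue-backed sanding block flat, blue side up, in the aluminium bay. The orange-collared plug and the orange-lidded jar belong to another bench: leave them standing where they are.

Things in the scene. Friction and masses are not known exactly. Their poses are not given: they have to be found in the camera images.
- sleeve: Hollow tapered steel sleeve with a blue collar, standing upright on its narrow end, 62 mm tall. Origin: centre of its underside; z up along its axis. Cone outside diameter 34 mm at the bottom, about 40 mm under the collar. Collar (grip here): 56 mm diameter, from 36 to 62 mm above the origin, with a flat underside. Through bore tapering from 37 mm diameter at the top to 26 mm at the bottom. About 0.18 kg.
- plug: Solid tapered steel plug with a blue collar, standing upright on its narrow end, 66 mm tall. Origin: centre of its underside; z up along its axis. Cone: 23 mm diameter at the bottom, 33 mm at 40 mm height. Collar (grip here): 46 mm diameter, from 40 to 66 mm above the origin, flat underside. Home in the sleeve its collar rests on the sleeve's top and its origin is 22 mm above the sleeve's origin. About 0.16 kg.
- plug_orange: Look-alike of the plug, same shape and size, with an orange collar. Does not belong to the kit; stays where it stands. Origin: centre of its underside.
- jar: Closed amber glass jar with a blue lid, upright cylinder 52 mm in diameter, 62 mm tall; the lid is the top 18 mm. Origin: centre of its underside, z up. About 0.15 kg.
- jar_orange: Look-alike of the jar, same shape and size, with an orange lid. Does not belong to the kit; stays where it stands. Origin: centre of its underside.
- block: Cork sanding block with a blue plastic back on top, 80 mm (its x) by 44 mm (its y) by 42 mm tall. Origin: centre of its underside, z up. Starts lying flat, blue side up, at any yaw within about 40 degrees. About 0.10 kg.
- tray: Low plywood kit tray fixed to the bench, 150 mm (its x) by 360 mm (its y, plus a wire handle reaching 22 mm past each end), rim 16 mm high, floor 6 mm thick. Origin: centre of its underside. The three holders stand on its floor in a row along its y, 115 mm apart, in any order.
- socket: Grey plastic cone socket, fixed in the tray: round cup 44 mm tall, 59 mm across the top, narrower below, with a bore tapering from 49 mm diameter at the mouth to about 37 mm at the bottom. Origin: centre of its underside (6 mm above the bench), z up. The sleeve's home: its collar rests on the socket's rim, its origin 8 mm above the socket's origin.
- well: Round dark wooden well for the jar, fixed in the tray: 76 mm outside and 68 mm inside diameter, 18 mm tall, floor 4 mm thick. Origin: centre of its underside (6 mm above the bench).
- bay: Shallow open aluminium bay for the sanding block, fixed in the tray: outside 110 mm (its x) by 72 mm (its y) by 16 mm tall, walls and floor 4 mm thick. The block lies along it, long side along the bay's x (either way round). Origin: centre of its underside (6 mm above the bench).
There are look-alikes about, which are no part of the job. What is shaped like the plug but green or turquoise is not meant.

How it is judged:
By the outcome, as a careful person would: the job done as asked, in the order asked, and still so for the second after the job is handed in, with the robot touching nothing.
It also fails if it takes over 99 s, if anything falls off the work surface, if the arm or the gripper's body presses on something with over 40 N, if the wrist force passes 120 N, or if a joint passes its speed limit or range.

## Working session

There is one attempt and no reset: what is moved stays moved. The work goes in short steps, Python scripts to look and compute and a shell command to move; the robot and the scene stay as the last step left them, time stands still between calls to the robot, and variables do not carry over. Pictures are saved under pics/ and viewed, at most 20 in all, crops included, and the job is handed in when it is done.

```bash
mkdir -p pics; ls
python3 - <<'E'
from workcell import bot
import cv2
for n in("side","top"):
    f=bot.grab_frame(n); cv2.imwrite(f"pics/{n}0.png",cv2.resize(f[:,:,::-1],(768,576),interpolation=cv2.INTER_CUBIC))
    cv2.imwrite(f"pics/{n}0_raw.png",f[:,:,::-1])
    print(n,bot.get_calibration(n))
s=bot.read_state();print(s)
print(bot.get_calibration("wrist"))
E
```

```text
pics
side {'fx': 492.01403328962834, 'fy': 492.01403328962834, 'cx': 263.45210109459816, 'cy': 199.62018258845688, 'eye': array([ 476.00793652, 1056.0960839 , 1118.36527604]), 'rotation': array([-0.06416887,  2.88839323, -1.14568804])}
top {'fx': 470.36555836563485, 'fy': 470.36555836563485, 'cx': 254.48234302222457, 'cy': 189.89438195477243, 'eye': array([ 329.40301534,   26.59262661, 1265.25674444]), 'rotation': array([-2.1422489 ,  2.12252538, -0.20061883])}
{'time': 0.1, 'joints': array([-1.18998643e+00,  1.26350712e-01, -4.05218673e-02,  1.40540552e+00,
       -3.14023110e-05,  1.57085594e+00]), 'qd': array([-0.00099007, -0.00044217,  0.0023085 , -0.00038451, -0.00029504,
        0.00092432]), 'joint_efforts': array([-2.36554202e-03, -4.36901236e+01,  3.53608811e+01,  1.34601010e-02,
       -1.04092303e-04,  1.05479879e-05]), 'eef_pos': array([ 194.979951  , -487.04610649,  230.58326504]), 'tcp_rot': array([-3.08341158e+00, -5.94200850e-01,  4.88785024e-04]), 'wrist_force': array([-0.28014854, -0.1712095 , -0.73425638]), 'ft_torque': array([ 0.02867879,  0.035023  , -0.06960869]), 'gripper_force': 0.0, 'gripper_width': 85.41033876569556}
{'fx': 297.3186396354542, 'fy': 297.3186396354542, 'cx': 255.3553613330322, 'cy': 188.55303572396664, 'eye': array([ 273.9965927 , -455.59745255,  373.18784585]), 'rotation': array([ 2.36086773, -1.59863307, -0.27044947])}
```

View pics/top0.png

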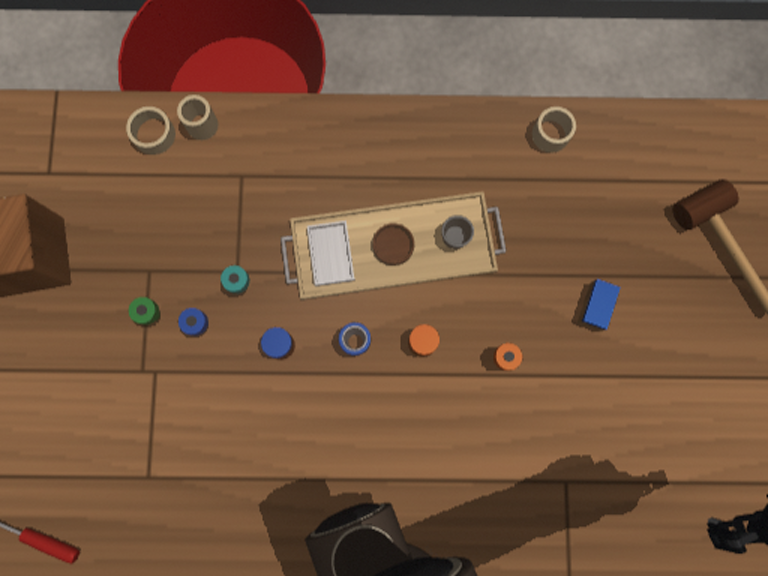

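View pics/side0.png

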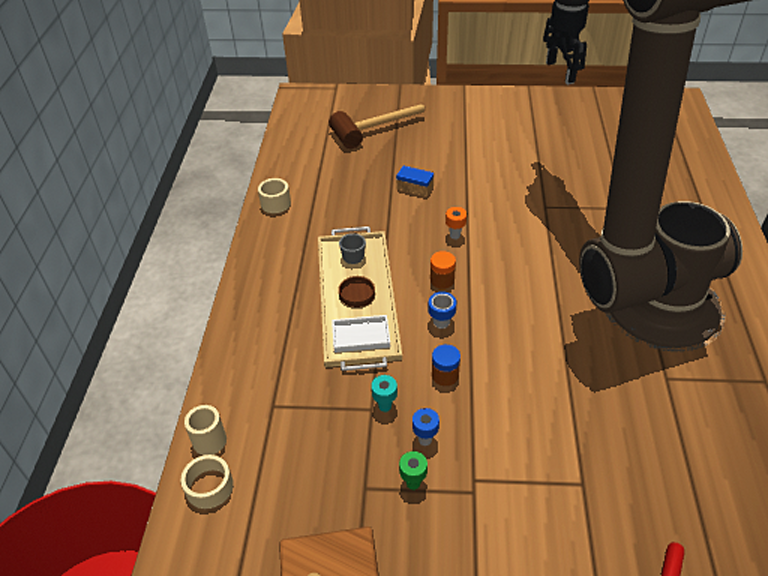

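Two pictures: top view, with the blue collar plug at (192,322), green look-alike at (143,311), turquoise at (234,279), orange plug at (508,357). The blue jar is at (277,343), the orange jar at (424,340), the sleeve at (354,339) and the block at (601,304). In the tray are the bay (330,254), the well (393,244) and the socket (457,232). The one meant at (192,322) is the only true blue collar; I'll confirm it in a crop.

```bash
cat > h.py <<'E'
import numpy as np, cv2
from scipy.spatial.transform import Rotation as R
def ray(c,u,v,fish=False):
    a=np.array([(u-c['cx'])/c['fx'],(v-c['cy'])/c['fy'],1.])
    if fish:
        r=np.hypot(a[0],a[1]); d=np.array([a[0]/r*np.sin(r),a[1]/r*np.sin(r),np.cos(r)]) if r>1e-9 else np.array([0,0,1.])
    else: d=a
    return R.from_rotvec(c['rotation']).apply(d)
def onz(c,u,v,z,fish=False):
    d=ray(c,u,v,fish); return c['eye']+d*(z-c['eye'][2])/d[2]
def proj(c,p,fish=False):
    q=R.from_rotvec(c['rotation']).inv().apply(np.asarray(p,float)-c['eye'])
    if fish:
        t=np.arctan2(np.hypot(q[0],q[1]),q[2]); n=q[:2]/max(np.hypot(q[0],q[1]),1e-9)
        return np.array([c['cx']+c['fx']*t*n[0],c['cy']+c['fy']*t*n[1]])
    return np.array([c['cx']+c['fx']*q[0]/q[2],c['cy']+c['fy']*q[1]/q[2]])
E
python3 - <<'E'
from h import *
from workcell import bot
im=cv2.imread('pics/top0_raw.png'); c=bot.get_calibration('top')
a=cv2.resize(im[170:250,80:260],None,fx=4,fy=4,interpolation=cv2.INTER_CUBIC)
b=cv2.resize(im[125:205,180:345],None,fx=720/165,fy=3.6,interpolation=cv2.INTER_CUBIC)
cv2.imwrite('pics/c1.png',np.vstack([a,cv2.resize(im[125:203,183:345],(720,347),interpolation=cv2.INTER_CUBIC)[:280]]))
hsv=cv2.cvtColor(im,cv2.COLOR_BGR2HSV)
m=((hsv[:,:,0]>105)&(hsv[:,:,0]<125)&(hsv[:,:,1]>150)|(hsv[:,:,0]<12)&(hsv[:,:,1]>190)&(hsv[:,:,2]>140)).astype(np.uint8)
m[:100]=0;m[300:]=0
n,l,s,ce=cv2.connectedComponentsWithStats(m)
for i in range(1,n):
    if s[i,4]>80:
        pts=np.argwhere(l==i)[:,::-1].astype(np.float32)
        for z in (66,62,42): print(ce[i].round(1),s[i,4],z,onz(c,*ce[i],z).round(1)[:2])
        if ce[i][0]>380: 
            bx=cv2.boxPoints(cv2.minAreaRect(pts)); print([onz(c,*p,42).round(0)[:2] for p in bx])
E
```

```text
[400.4 202.6] 480 66 [ 515.9 -361.5]
[400.4 202.6] 480 62 [ 516.5 -362.8]
[400.4 202.6] 480 42 [ 519.6 -369.3]
[array([ 490., -336.]), array([ 564., -363.]), array([ 550., -404.]), array([ 477., -376.])]
[127.3 213.8] 159 66 [480.  341.1]
[127.3 213.8] 159 62 [480.5 342.2]
[127.3 213.8] 159 42 [483.  347.4]
[181.4 227.7] 182 66 [445.7 201.6]
[181.4 227.7] 182 62 [446.  202.2]
[181.4 227.7] 182 42 [448.  205.1]
```

View pics/c1.png

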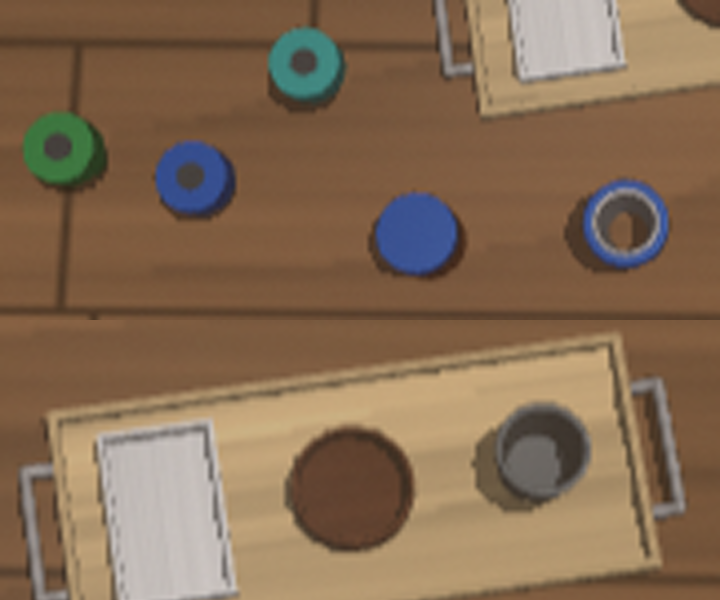

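The crop confirms it: the plug with the true blue collar is at crop (190,175), with the green (58,147) and turquoise (303,62) look-alikes separate. The sleeve top is at (627,220) and the blue jar at (417,230). The lower half shows the well at (350,489), the socket mouth at (544,452) and the bay at (166,515).

Run:
```python
from h import *
from workcell import bot
c=bot.get_calibration('top')
P=lambda n,x,y,z:print(n,onz(c,x,y,z).round(1)[:2])
A=lambda n,x,y,z:P(n,80+x/4,170+y/4,z)
B=lambda n,x,y,z:P(n,183+x/4.444,125+(y-320)/4.449,z)
A('plug',190,175,66);A('jar',417,230,62);A('sleeve',627,220,62)
A('green',58,147,66);A('teal',303,62,66)
B('well',350,489,24);B('sock',544,452,50);B('bay',166,515,22)
B('tL',50,415,16);B('tR',620,337,16)
P('oj',424/1.5,340/1.5,62);P('op',508/1.5,357/1.5,66)
s=bot.read_state();T=R.from_rotvec(s['tcp_rot']);print(T.as_matrix().round(3))
w=bot.get_calibration('wrist');print(T.inv().apply(w['eye']-s['eef_pos']),(T.inv()*R.from_rotvec(w['rotation'])).as_matrix().round(3))
```

```text
plug [480.1 340.7]
jar [446.6 195. ]
sleeve [454.3  60.8]
green [497.4 426.2]
teal [554.4 271.9]
well [627.3  -3.3]
sock [ 645.1 -118.9]
bay [610.4 108.6]
tL [674.1 181.8]
tR [ 728.1 -171.2]
oj [451.1 -57. ]
op [ 423.1 -199.5]
[[ 0.928  0.372 -0.001]
 [ 0.372 -0.928  0.001]
 [-0.    -0.001 -1.   ]]
[ 8.50403178e+01 -4.38624197e-02 -1.42607350e+02] [[-0.    -0.944 -0.329]
 [ 1.    -0.001  0.002]
 [-0.002 -0.329  0.944]]
```

```bash
python3 -m creep '[[[1,-0.93,0],[0,0,0.0606],1],[[1,-0.93,0],[0,0,0.0606],1],[[1,-0.93,0],[0,0,0.0606],1],[[1,-0.93,0],[0,0,0.0606],1]]'
python3 -m creep '[[[0.5,-1,0],[0,0,0],1],[[0.5,-1,0],[0,0,0],1],[[0.5,-1,0],[0,0,0],1]]'
python3 -m creep '[[[0.5,-1,0],[0,0,0],1],[[0.5,-1,0],[0,0,0],1],[[0.5,-1,0],[0,0,0],1]]'
python3 -m creep '[[[0.5,-1,0],[0,0,0],1],[[0.5,-1,0],[0,0,0],1],[[0.5,-1,0],[0,0,0],1]]'
python3 -m creep '[[[0.5,-1,0.2],[0,0,0],1],[[0.5,-1,0.5],[0,0,0],1],[[0.5,-1,0.5],[0,0,0],1],[[0.5,-1,0.5],[0,0,0],1]]'
python3 - <<'E'
from h import *
from workcell import bot
s=bot.read_state();w=bot.get_calibration('wrist');f=bot.grab_frame('wrist')[:,:,::-1]
print(s['eef_pos'],s['tcp_rot'])
cv2.imwrite('pics/w1.png',cv2.resize(f,(768,576),interpolation=cv2.INTER_CUBIC))
print((proj(w,[454,61,62],True)*1.5).round())
np.save('w1.npy',w,allow_pickle=True)
E
```

```text
time: 0.6
eef_pos: [253.7, -362.8, 231.3]
tcp_rot: [3.141, 0.004, -0.0]
wrist_force: [0.5, -0.3, -0.5]
gripper_width: 85.1
gripper_force: 0.0
time: 0.98
eef_pos: [304.1, -262.6, 231.2]
tcp_rot: [-3.141, -0.007, 0.0]
wrist_force: [0.6, 0.2, 0.9]
gripper_width: 85.3
gripper_force: 0.0
time: 1.35
eef_pos: [354.4, -163.1, 231.1]
tcp_rot: [3.142, 0.006, -0.0]
wrist_force: [0.3, 0.5, -0.8]
gripper_width: 85.1
gripper_force: 0.0
time: 1.72
eef_pos: [404.6, -63.5, 230.9]
tcp_rot: [3.141, 0.005, -0.001]
wrist_force: [-0.9, -0.3, 0.1]
gripper_width: 85.4
gripper_force: 0.0
time: 2.22
eef_pos: [453.7, 14.1, 181.5]
tcp_rot: [-3.126, -0.037, 0.002]
wrist_force: [-0.6, 0.2, 0.2]
gripper_width: 85.2
gripper_force: 0.0
[453.71091134  14.10637959 181.51501751] [-3.12647716e+00 -3.69215217e-02  1.91603766e-03]
[310. 271.]
```

View pics/w1.png

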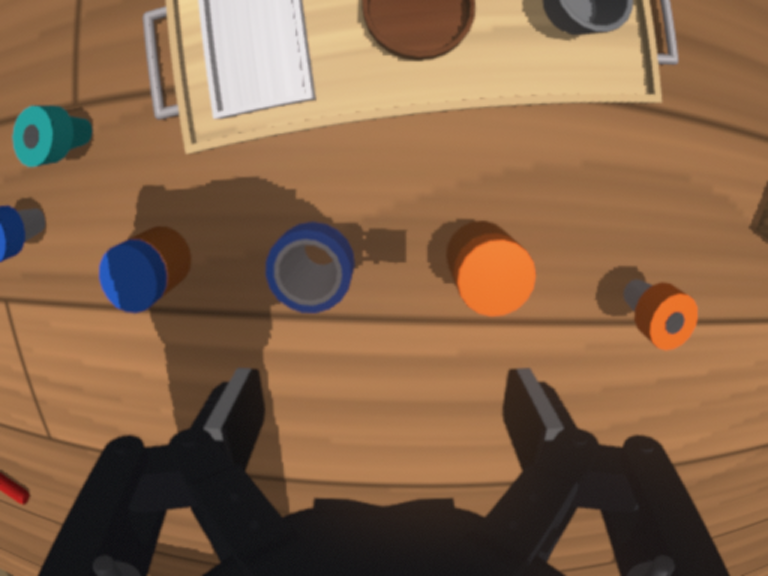

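The wrist view shows the sleeve's collar top centred at (311,266), the blue jar lid at (134,276), the orange jar at (495,276), and the tray above.

```bash
python3 -m creep '[[[0,0,0],[0,0,0],1]]'
python3 - <<'E'
from h import *
from workcell import bot
w=np.load('w1.npy',allow_pickle=True).item()
for n,u,v,z in(('sleeve',311,266,62),('jar',134,276,62),('oj',495,276,62),('well',418,10,24)): print(n,onz(w,u/1.5,v/1.5,z,True).round(1))
print((proj(w,[446.6,195,62],True)*1.5).round(),bot.read_state()['eef_pos'])
E
```

```text
time: 2.4
eef_pos: [454.1, 14.7, 182.5]
tcp_rot: [-3.126, -0.037, -0.002]
wrist_force: [0.6, 0.4, -0.6]
gripper_width: 85.3
gripper_force: 0.0
sleeve [457.2  60.4  62. ]
jar [447.6 189.3  62. ]
oj [453.9 -55.   62. ]
well [624.5  -2.9  24. ]
[128. 277.] [454.10366618  14.72182175 182.50820869]
```

```bash
python3 -m creep '[[[0.03,-0.46,0.2],[0,0,0.0038],1],[[0.03,-0.46,0.4],[0,0,0.0038],1],[[0.03,-0.46,0.8],[0,0,0.0038],1],[[0.03,-0.46,0.8],[0,0,0.0038],1],[[0.03,-0.46,0.8],[0,0,0.0038],1]]'
python3 - <<'E'
from h import *
from workcell import bot
s=bot.read_state();w=bot.get_calibration('wrist');f=bot.grab_frame('wrist')[:,:,::-1]
print(s['eef_pos'],s['tcp_rot'])
cv2.imwrite('pics/w2.png',cv2.resize(f,(768,576),interpolation=cv2.INTER_CUBIC))
print((proj(w,[456,60.5,62],True)*1.5).round())
np.save('w2.npy',w,allow_pickle=True)
E
```

```text
time: 3.02
eef_pos: [457.6, 31.0, 103.7]
tcp_rot: [-3.1, -0.066, 0.0]
wrist_force: [-0.3, -0.5, 0.6]
gripper_width: 85.6
gripper_force: 0.0
[457.61186549  31.02945847 103.72418901] [-3.10029252e+00 -6.62487302e-02  1.59958413e-04]
[322. 326.]
```

View pics/w2.png

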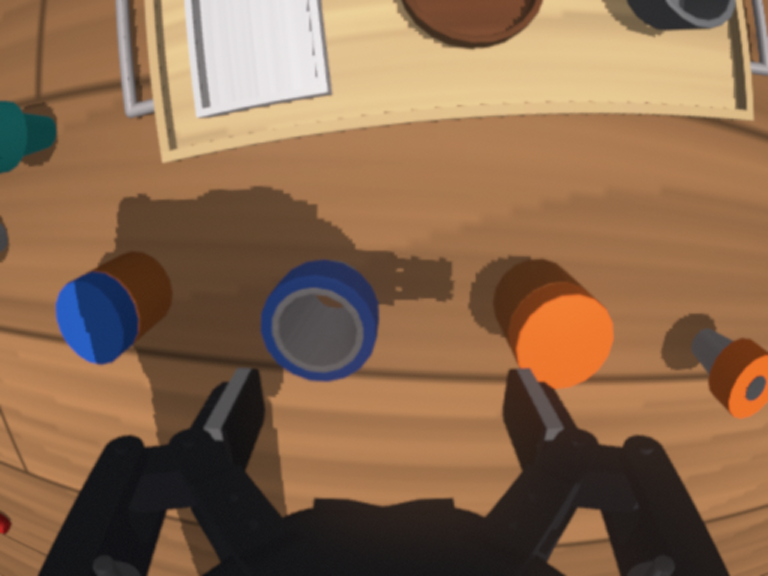

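The view shows the sleeve top at (318,330), about as predicted, but the tool is not moving fully in y and yaw drifts. Checking the joints.

```bash
python3 - <<'E'
from workcell import bot
s=bot.read_state();print(s['joints'].round(3),s['joint_efforts'].round(2),s['qd'].round(3),s['eef_pos'],s['tcp_rot'])
E
python3 -m creep '[[[0,-0.2,0],[0,0,0],1],[[0,-0.2,0],[0,0,0],1],[[0,-0.2,0],[0,0,0],1]]'
python3 - <<'E'
from workcell import bot
s=bot.read_state();print(s['joints'].round(3),s['joint_efforts'].round(2),s['eef_pos'],s['tcp_rot'])
E
```

```text
[ 0.042  0.034 -0.422  1.113  0.041  3.14 ] [ -0.04 -35.5   33.18   0.05   0.13  -0.  ] [ 0.002  0.     0.004 -0.006 -0.001  0.   ] [458.00278932  31.13952025 104.00085776] [-3.10020529e+00 -6.64928731e-02 -1.17152635e-03]
time: 3.45
eef_pos: [456.9, 40.5, 103.2]
tcp_rot: [-3.091, -0.089, 0.003]
wrist_force: [-0.5, 0.0, -0.3]
gripper_width: 85.5
gripper_force: 0.0
[ 0.057  0.035 -0.423  1.114  0.049  3.141] [ 6.000e-02 -3.633e+01  3.404e+01  1.000e-02  1.600e-01 -0.000e+00] [456.92641829  40.54135316 103.24820049] [-3.09115313e+00 -8.94417860e-02  2.93027920e-03]
```

Joint 6 is at its 3.14 limit (q6 = q1 + π − yaw), so I'll use yaw 90°, where there's plenty of range.

```bash
cat >> h.py <<'E'
def go(s,p,th):
    "tool-frame shift (units of 100 mm) and turn (units of 2pi) to world TCP p and yaw th (deg), pointing down"
    T=R.from_rotvec(s['tcp_rot']); t=np.radians(th)
    D=R.from_matrix(np.array([[np.cos(t),np.sin(t),0],[np.sin(t),-np.cos(t),0],[0,0,-1]]))
    print('shift',(T.inv().apply(np.array(p)-s['eef_pos'])/100).round(3),'turn',((T.inv()*D).as_rotvec()/2/np.pi).round(4))
E
python3 - <<'E'
from h import *
from workcell import bot
w=np.load('w2.npy',allow_pickle=True).item()
for n,u,v,z in(('sleeve',318,331,62),('oj',565,340,62)): print(n,onz(w,u/1.5,v/1.5,z,True).round(1))
go(bot.read_state(),[456,60.5,100],90)
E
```

```text
sleeve [453.1  62.5  62. ]
oj [454.2 -55.2  62. ]
shift [ 0.002 -0.198  0.042] turn [-0.0063 -0.0059 -0.2407]
```

```bash
python3 -m creep '[[[0,-0.2,0],[-0.006,-0.006,-0.24],1],[[0,-0.2,0],[-0.006,-0.006,-0.24],1],[[0,-0.2,0],[-0.006,-0.006,-0.24],1],[[0,-0.2,0],[-0.006,-0.006,-0.24],1],[[0,-0.2,0],[-0.006,-0.006,-0.24],1],[[0,-0.2,0],[-0.006,-0.006,-0.24],1],[[0,-0.2,0],[-0.006,-0.006,-0.24],1],[[0,-0.2,0],[-0.006,-0.006,-0.24],1],[[0,-0.2,0],[-0.006,-0.006,-0.24],1],[[0,-0.2,0],[-0.006,-0.006,-0.24],1]]'
python3 - <<'E'
from h import *
from workcell import bot
go(bot.read_state(),[455,61,36],90)
E
```

```text
time: 4.7
eef_pos: [455.6, 60.3, 103.9]
tcp_rot: [-2.229, -2.211, 0.002]
wrist_force: [0.4, -0.2, 0.2]
gripper_width: 85.5
gripper_force: 0.0
shift [ 0.006 -0.004  0.679] turn [-0.0004 -0.0001 -0.0013]
```

Descend and close.

```bash
python3 -m creep '[[[0.006,0,0.3],[0,0,-0.0013],1],[[0.006,0,0.5],[0,0,-0.0013],1],[[0.006,0,0.67],[0,0,-0.0013],1],[[0.006,0,0.67],[0,0,-0.0013],1],[[0.006,0,0.67],[0,0,-0.0013],0],[[0.006,0,0.67],[0,0,-0.0013],0],[[0.006,0,0.67],[0,0,-0.0013],0],[[0.006,0,0.67],[0,0,-0.0013],0],[[0.006,0,0.67],[0,0,-0.0013],0],[[0.006,0,0.67],[0,0,-0.0013],0]]'
python3 - <<'E'
from h import *
from workcell import bot
go(bot.read_state(),[645,-118.5,160],98.7)
f=bot.grab_frame('wrist')[:,:,::-1];cv2.imwrite('pics/w3.png',f)
E
```

```text
time: 5.95
eef_pos: [456.2, 61.1, 37.9]
tcp_rot: [-2.217, -2.224, -0.0]
wrist_force: [-0.5, -0.4, 5.3]
gripper_width: 53.2
gripper_force: 63.0
shift [-1.8    1.882 -1.223] turn [-0.0001 -0.0002 -0.0237]
```

View pics/w3.png

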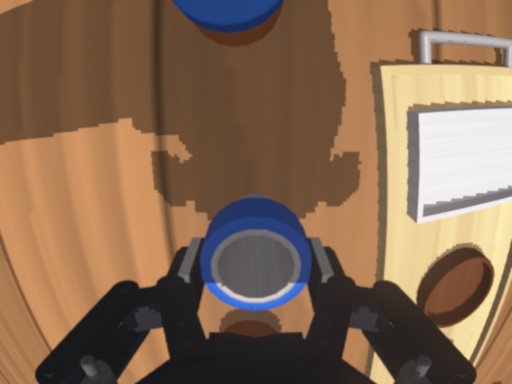

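The sleeve is held between the pads, its collar top ring centred at about (255,267).

```bash
python3 -m creep '[[[0,0,-0.3],[0,0,0],0],[[0,0,-0.6],[0,0,0],0],[[0,0,-1],[0,0,0],0],[[0,0,-1],[0,0,0],0]]'
python3 - <<'E'
from h import *
from workcell import bot
s=bot.read_state();w=bot.get_calibration('wrist');f=bot.grab_frame('wrist')[:,:,::-1];cv2.imwrite('pics/w4.png',f)
print(s['gripper_width'],s['wrist_force'])
e=s['eef_pos']; print(proj(w,[e[0],e[1],e[2]+26],True),[onz(w,255,v,e[2]+26,True)-e for v in(262,267)])
go(s,[645,-118.5,160],98.7)
E
```

```text
time: 6.5
eef_pos: [457.4, 61.1, 139.7]
tcp_rot: [2.218, 2.224, 0.004]
wrist_force: [0.5, -0.3, -1.4]
gripper_width: 53.5
gripper_force: 64.3
53.54384458250685 [ 0.51754361 -0.25312209 -1.44587111]
[255.14421385 275.60452869] [array([-0.08475167,  7.89689287, 26.        ]), array([-0.07903376,  5.0522416 , 26.        ])]
shift [-1.801  1.871 -0.201] turn [ 0.0004 -0.0002 -0.0237]
```

Run:
```python
import cv2
f=cv2.imread('pics/w4.png');cv2.imwrite('pics/w4c.png',cv2.resize(f[170:330,170:340],None,fx=3.5,fy=3.5,interpolation=cv2.INTER_CUBIC))
```

```text
(no output)
```

View pics/w4c.png

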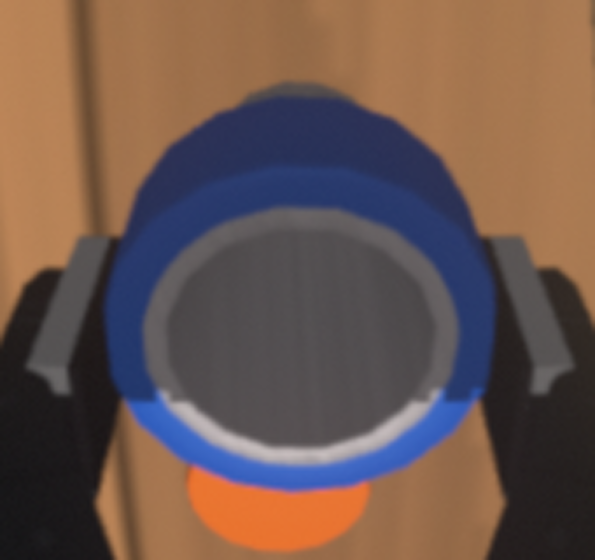

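The crop shows the collar disc centred at (301,327), about 7 mm ahead of the TCP along tool x. I'll check against the fixed cameras.

Run:
```python
from h import *
from workcell import bot
s=bot.read_state();e=s['eef_pos'];w=bot.get_calibration('wrist')
for z in (0,10,19,24,40): print(z,proj(w,[e[0],e[1],e[2]+z],True).round(1))
c=bot.get_calibration('side');f=bot.grab_frame('side')[:,:,::-1]
p=proj(c,e+[0,0,24]);print(p, [(proj(c,e+d)-p).round(1) for d in ([0,7,24],[0,0,-38])])
x,y=p.astype(int);cv2.imwrite('pics/s2.png',cv2.resize(f[y-40:y+60,x-50:x+50],None,fx=6,fy=6,interpolation=cv2.INTER_CUBIC));print(x-50,y-40)
```

```text
0 [255.1 248.2]
10 [255.1 257.9]
19 [255.  267.5]
24 [255.  273.2]
40 [255. 294.]
[293.97897376 175.50397349] [array([-0. ,  1.7]), array([-0.6, 15.5])]
243 135
```

View pics/s2.png

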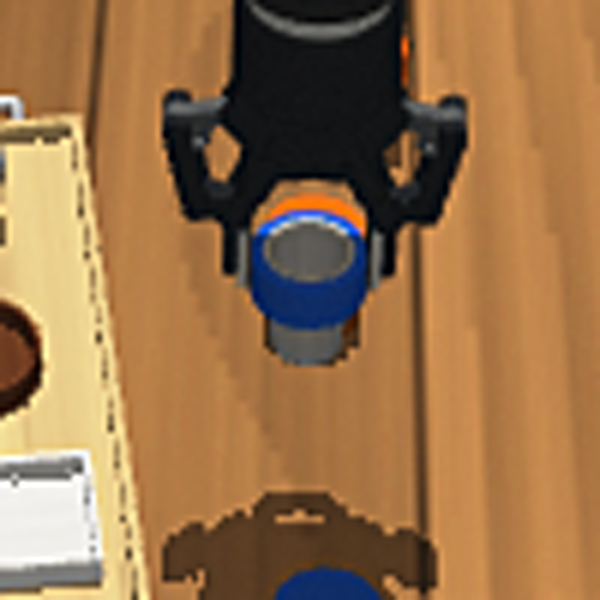

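Side view: the sleeve hangs upright, top centre at crop (309,248), where the prediction was (306,243). I'll take an offset of about 4 mm in world y and carry on to the socket.

```bash
python3 -m creep '[[[-0.4,0.4,0],[0,0,0],0],[[-0.9,0.9,0],[0,0,0],0],[[-0.9,0.9,0],[0,0,0],0],[[-0.9,0.9,0],[0,0,0],0]]'
python3 -m creep '[[[-0.4,0.4,0],[0,0,0],0],[[-0.8,0.7,0],[0,0,0],0],[[-0.8,0.7,0],[0,0,0],0],[[-0.8,0.7,0],[0,0,0],0]]'
python3 - <<'E'
from h import *
from workcell import bot
s=bot.read_state();w=bot.get_calibration('wrist');f=bot.grab_frame('wrist')[:,:,::-1];np.save('w5.npy',w,allow_pickle=True)
cv2.imwrite('pics/w5.png',cv2.resize(f,(768,576),interpolation=cv2.INTER_CUBIC))
print((proj(w,[645,-118.5,50],True)*1.5).round(),(proj(w,[627.3,-3.3,24],True)*1.5).round())
go(s,[645,-122.5,90],90)
E
```

```text
time: 7.1
eef_pos: [545.0, -29.2, 134.5]
tcp_rot: [-2.216, -2.22, 0.006]
wrist_force: [0.2, 0.2, -1.6]
gripper_width: 53.1
gripper_force: 64.3
time: 7.6
eef_pos: [614.9, -107.4, 135.7]
tcp_rot: [-2.214, -2.223, 0.003]
wrist_force: [0.7, 0.4, -2.0]
gripper_width: 53.4
gripper_force: 64.5
[437. 311.] [407. 100.]
shift [-0.153  0.303  0.455] turn [-0.0007 -0.0003  0.0006]
```

View pics/w5.png

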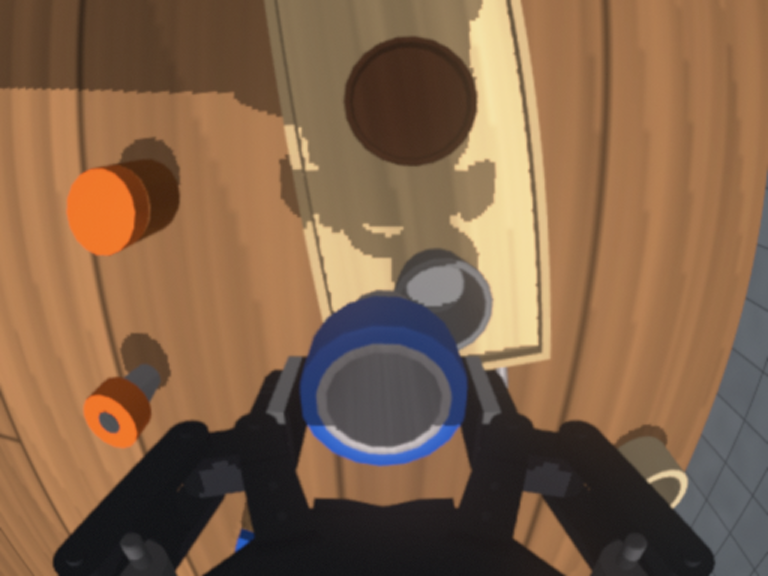

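Wrist view: the well rim is centred at (411,101) and the socket mouth at about (446,304), against a predicted (437,311).

Run:
```python
from h import *
from workcell import bot
w=np.load('w5.npy',allow_pickle=True).item()
for n,u,v,z in(('well',411,101,24),('sock',446,304,50),('oj',105,212,62),('op',111,420,66),('sleeve',384,394,160)): print(n,onz(w,u/1.5,v/1.5,z,True).round(1))
```

```text
well [629.7  -4.   24. ]
sock [ 649.6 -114.5   50. ]
oj [457.5 -56.5  62. ]
op [ 426.9 -198.1   66. ]
sleeve [ 615.4 -101.   160. ]
```

```bash
python3 -m creep '[[[-0.13,0.32,0],[0,0,0],0],[[-0.13,0.32,0.2],[0,0,0],0],[[-0.13,0.32,0.36],[0,0,0],0],[[-0.13,0.32,0.36],[0,0,0],0],[[-0.13,0.32,0.36],[0,0,0],0]]'
python3 -m creep '[[[0,0,0.1],[0,0,0],0],[[0,0,0.2],[0,0,0],0],[[0,0,0.2],[0,0,0],0],[[0,0,0.2],[0,0,0],0]]'
python3 - <<'E'
from h import *
from workcell import bot
s=bot.read_state();c=bot.get_calibration('side');f=bot.grab_frame('side')[:,:,::-1]
x,y=proj(c,s['eef_pos']).astype(int);cv2.imwrite('pics/s3.png',cv2.resize(f[y-60:y+40,x-50:x+50],None,fx=5,fy=5,interpolation=cv2.INTER_CUBIC))
go(s,[647,-121,54],90)
E
```

```text
time: 8.28
eef_pos: [647.9, -121.0, 100.9]
tcp_rot: [-2.216, -2.224, 0.002]
wrist_force: [-0.4, -0.4, -1.8]
gripper_width: 53.1
gripper_force: 64.6
time: 8.78
eef_pos: [648.0, -121.6, 80.1]
tcp_rot: [-2.216, -2.223, 0.002]
wrist_force: [0.2, -0.4, -1.7]
gripper_width: 53.2
gripper_force: 64.6
shift [ 0.005 -0.009  0.261] turn [-0.0005 -0.0001  0.0005]
```

View pics/s3.png

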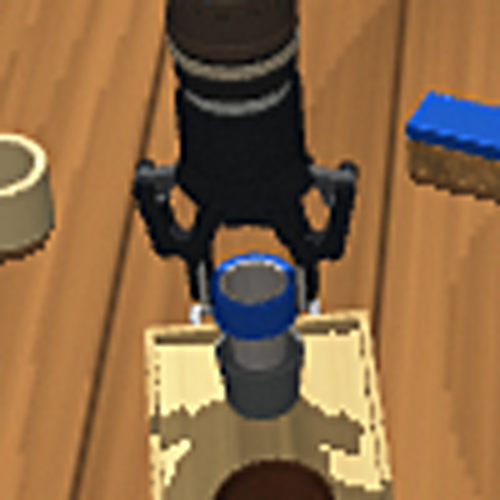

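The sleeve's cone enters the socket mouth in the side view (socket centre column 261, collar 253), so it sits slightly far in +x. I'll nudge it 2 mm and lower.

```bash
python3 -m creep '[[[0,-0.02,0.1],[0,0,0],0],[[0,-0.02,0.2],[0,0,0],0],[[0,-0.02,0.25],[0,0,0],0],[[0,-0.02,0.25],[0,0,0],0],[[0,-0.02,0.25],[0,0,0],0]]'
```

```text
time: 9.45
eef_pos: [646.2, -121.1, 55.2]
tcp_rot: [-2.216, -2.223, 0.001]
wrist_force: [3.0, 3.0, -3.0]
gripper_width: 53.1
gripper_force: 64.5
```

```bash
python3 -m creep '[[[0.01,0.01,0.02],[0,0,0],0],[[0.01,0.01,0.02],[0,0,0],1],[[0.01,0.01,0.02],[0,0,0],1],[[0.01,0.01,0.02],[0,0,0],1],[[0.01,0.01,0.02],[0,0,0],1],[[0.01,0.01,-0.3],[0,0,0],1],[[0.01,0.01,-0.9],[0,0,0],1],[[0.01,0.01,-0.9],[0,0,0],1],[[0.01,0.01,-0.9],[0,0,0],1]]'
python3 - <<'E'
from h import *
from workcell import bot
s=bot.read_state();c=bot.get_calibration('side');f=bot.grab_frame('side')[:,:,::-1];w=bot.get_calibration('wrist');np.save('w6.npy',w,allow_pickle=True)
x,y=proj(c,[647,-117,50]).astype(int);a=cv2.resize(f[y-40:y+40,x-40:x+40],(400,400),interpolation=cv2.INTER_CUBIC)
g=bot.grab_frame('wrist')[:,:,::-1]
cv2.imwrite('pics/s4.png',np.hstack([a,cv2.resize(g[200:300,205:305],(400,400),interpolation=cv2.INTER_CUBIC)]))
print(x-40,y-40,proj(w,[646.5,-117,76],True))
E
```

```text
time: 10.58
eef_pos: [647.3, -120.6, 145.2]
tcp_rot: [-2.217, -2.223, 0.002]
wrist_force: [0.1, 0.4, -1.2]
gripper_width: 85.5
gripper_force: 0.0
194 120 [255.28976441 198.24802208]
```

View pics/s4.png

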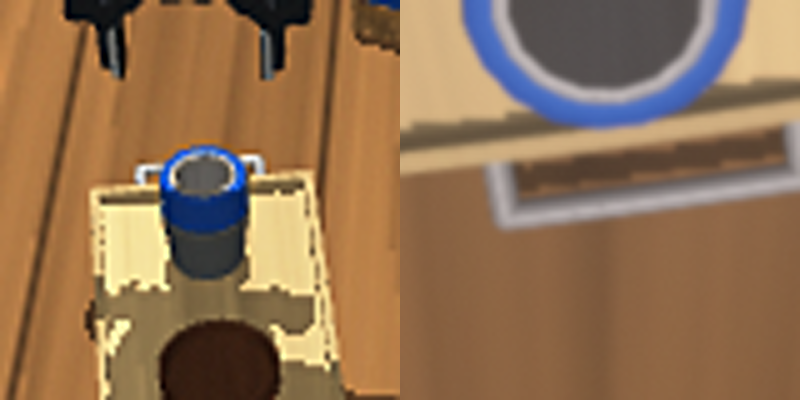

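The sleeve is seated: its collar rests directly on the socket rim in the left half. Fitting its position, then off to the plug.

```bash
cat >> h.py <<'E'
def blue(f,near,lo=100,hi=130,maxd=60):
    "centre of the ellipse hull of the blue blob nearest a pixel (f is BGR)"
    h=cv2.cvtColor(np.ascontiguousarray(f),cv2.COLOR_BGR2HSV); m=((h[:,:,0]>lo)&(h[:,:,0]<hi)&(h[:,:,1]>140)&(h[:,:,2]>50)).astype(np.uint8)
    n,l,s,c=cv2.connectedComponentsWithStats(m)
    k=[i for i in range(1,n) if s[i,4]>150]; i=min(k,key=lambda i:np.hypot(*(c[i]-near)))
    return s[i], c[i]
E
python3 - <<'E'
from h import *
from workcell import bot
s=bot.read_state();w=bot.get_calibration('wrist');f=bot.grab_frame('wrist')[:,:,::-1]
b,c=blue(f,(255,198));print(b,c)
x,y,ww,hh=b[:4];u,v=x+ww/2,y+hh/2
for z in(70,76):print(onz(w,u,v,z,True))
t=bot.get_calibration('top');g=bot.grab_frame('top')[:,:,::-1];p=proj(t,[646.5,-117,76]);print(p,blue(g,p))
b2=blue(g,p)[0];print(onz(t,b2[0]+b2[2]/2,b2[1]+b2[3]/2,76))
go(s,[480,341,145],90)
E
```

```text
[222 180  70  51 645] [255.65271318 208.33488372]
[ 647.4899163  -125.14769723   70.        ]
[ 647.48004118 -122.66491665   76.        ]
[305.84250799 151.63850641] (array([388, 187,  25,  32, 486], dtype=int32), array([400.3744856 , 202.58024691]))
[ 513.3324429  -358.53504249   76.        ]
shift [ 4.619 -1.65  -0.   ] turn [-0.0008 -0.0002  0.0005]
```

```bash
for i in 1 2 3 4; do :; done
python3 -m creep '[[[0.5,-0.15,0],[0,0,0],1],[[0.95,-0.33,0],[0,0,0],1],[[0.95,-0.33,0],[0,0,0],1]]'
python3 -m creep '[[[0.5,-0.15,0],[0,0,0],1],[[0.95,-0.33,0],[0,0,0],1],[[0.95,-0.33,0],[0,0,0],1]]'
python3 -m creep '[[[0.5,-0.15,0],[0,0,0],1],[[0.95,-0.33,0],[0,0,0],1],[[0.95,-0.33,0],[0,0,0],1]]'
python3 -m creep '[[[0.5,-0.15,0],[0,0,0],1],[[0.95,-0.33,0],[0,0,0],1],[[0.95,-0.33,0],[0,0,0],1]]'
python3 -m creep '[[[0.5,-0.15,0],[0,0,0],1],[[0.6,-0.33,0],[0,0,0],1],[[0.6,-0.33,0],[0,0,0],1]]'
python3 - <<'E'
from h import *
from workcell import bot
s=bot.read_state();w=bot.get_calibration('wrist');f=bot.grab_frame('wrist')[:,:,::-1];np.save('w7.npy',w,allow_pickle=True)
cv2.imwrite('pics/w7.png',cv2.resize(f,(768,576),interpolation=cv2.INTER_CUBIC))
print((proj(w,[480,341,66],True)*1.5).round(),s['eef_pos'])
E
```

```text
time: 11.15
eef_pos: [612.4, -23.0, 144.6]
tcp_rot: [-2.211, -2.226, 0.004]
wrist_force: [-0.1, 1.2, -0.5]
gripper_width: 85.4
gripper_force: 0.0
time: 11.52
eef_pos: [579.7, 71.0, 145.0]
tcp_rot: [-2.212, -2.226, 0.004]
wrist_force: [-0.3, 0.2, -0.4]
gripper_width: 85.2
gripper_force: 0.0
time: 11.9
eef_pos: [547.0, 165.3, 145.2]
tcp_rot: [-2.213, -2.226, 0.003]
wrist_force: [0.8, -0.3, -0.5]
gripper_width: 85.2
gripper_force: 0.0
time: 12.28
eef_pos: [514.2, 259.8, 145.4]
tcp_rot: [-2.214, -2.226, 0.003]
wrist_force: [-0.6, -0.6, 0.1]
gripper_width: 85.4
gripper_force: 0.0
time: 12.65
eef_pos: [480.8, 317.9, 145.7]
tcp_rot: [-2.216, -2.224, 0.004]
wrist_force: [0.8, -0.0, -0.4]
gripper_width: 85.4
gripper_force: 0.0
[382. 254.] [480.75573188 317.86347196 145.72025283]
```

View pics/w7.png

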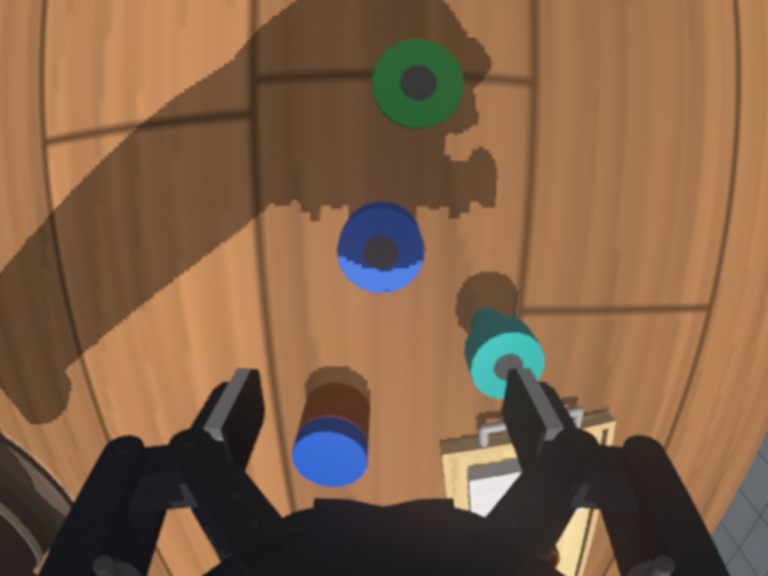

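Wrist view: blue plug with its centre recess at (380,252), which fits the prediction. Green is at (417,83), turquoise at (508,365) and the blue jar at (330,455). Descend on the plug.

```bash
python3 -m creep '[[[0.26,-0.01,0.2],[0,0,0],1],[[0.26,-0.01,0.5],[0,0,0],1],[[0.26,-0.01,0.5],[0,0,0],1],[[0.26,-0.01,0.5],[0,0,0],1]]'
python3 -m creep '[[[0,0,0.2],[0,0,0],1],[[0,0,0.4],[0,0,0],1],[[0,0,0.54],[0,0,0],1],[[0,0,0.54],[0,0,0],1],[[0,0,0.54],[0,0,0],0],[[0,0,0.54],[0,0,0],0],[[0,0,0.54],[0,0,0],0],[[0,0,0.54],[0,0,0],0],[[0,0,0.54],[0,0,0],0],[[0,0,0.54],[0,0,0],0]]'
python3 -m creep '[[[0,0,-0.3],[0,0,0],0],[[0,0,-0.6],[0,0,0],0],[[0,0,-0.95],[0,0,0],0],[[0,0,-0.95],[0,0,0],0]]'
python3 - <<'E'
from h import *
from workcell import bot
s=bot.read_state();w=bot.get_calibration('wrist');f=bot.grab_frame('wrist')[:,:,::-1]
e=s['eef_pos'];print(proj(w,[e[0],e[1],e[2]+25],True),(proj(w,[e[0],e[1]+5,e[2]+25],True)))
c=bot.get_calibration('side');g=bot.grab_frame('side')[:,:,::-1]
x,y=proj(c,e).astype(int)
cv2.imwrite('pics/w8.png',np.hstack([cv2.resize(f[180:320,185:325],(400,400),interpolation=cv2.INTER_CUBIC),cv2.resize(g[y-50:y+30,x-40:x+40],(400,400),interpolation=cv2.INTER_CUBIC)]))
E
```

```text
time: 13.2
eef_pos: [480.5, 344.1, 96.9]
tcp_rot: [-2.218, -2.222, 0.001]
wrist_force: [0.9, -0.5, 0.5]
gripper_width: 85.6
gripper_force: 0.0
time: 14.45
eef_pos: [480.0, 345.5, 43.2]
tcp_rot: [-2.216, -2.223, -0.001]
wrist_force: [-0.7, -0.6, 6.4]
gripper_width: 44.3
gripper_force: 60.6
time: 14.95
eef_pos: [481.1, 345.9, 139.7]
tcp_rot: [-2.217, -2.224, -0.006]
wrist_force: [0.2, 0.4, -3.3]
gripper_width: 43.9
gripper_force: 61.6
[255.12019319 274.3398388 ] [255.14565752 265.83573399]
```

View pics/w8.png

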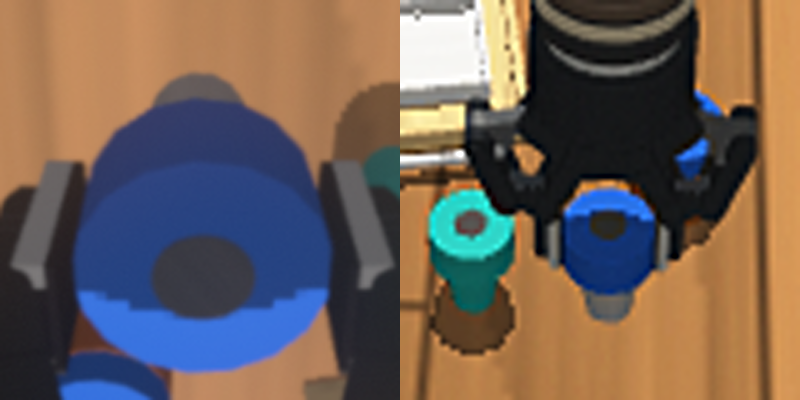

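The plug is held upright and centred on the TCP. Travelling to the seated sleeve at about (647,−117).

```bash
python3 -m creep '[[[-0.5,0.17,0],[0,0,0],0],[[-0.93,0.33,0],[0,0,0],0],[[-0.93,0.33,0],[0,0,0],0]]'
python3 -m creep '[[[-0.5,0.17,0],[0,0,0],0],[[-0.93,0.33,0],[0,0,0],0],[[-0.93,0.33,0],[0,0,0],0]]'
python3 -m creep '[[[-0.5,0.17,0],[0,0,0],0],[[-0.93,0.33,0],[0,0,0],0],[[-0.93,0.33,0],[0,0,0],0]]'
python3 -m creep '[[[-0.5,0.17,0],[0,0,0],0],[[-0.93,0.33,0],[0,0,0],0],[[-0.93,0.33,0],[0,0,0],0]]'
python3 -m creep '[[[-0.5,0.17,0],[0,0,0],0],[[-0.8,0.33,0],[0,0,0],0],[[-0.9,0.33,0],[0,0,0],0],[[-0.9,0.33,0],[0,0,0],0]]'
python3 - <<'E'
from h import *
from workcell import bot
s=bot.read_state();go(s,[647,-117.3,115],90);e=s['eef_pos']
c=bot.get_calibration('side');g=bot.grab_frame('side')[:,:,::-1]
x,y=proj(c,[647,-117,80]).astype(int);print(x-40,y-50,proj(c,[647,-117,76]),proj(c,e+[0,0,23]))
w=bot.get_calibration('wrist');f=bot.grab_frame('wrist')[:,:,::-1]
print(proj(w,[647,-117.3,76],True))
cv2.imwrite('pics/s5.png',np.hstack([cv2.resize(g[y-50:y+30,x-40:x+40],(400,400),interpolation=cv2.INTER_CUBIC),cv2.resize(f[160:300,185:325],(400,400),interpolation=cv2.INTER_CUBIC)]))
E
```

```text
time: 15.42
eef_pos: [512.9, 249.2, 134.8]
tcp_rot: [-2.22, -2.218, 0.007]
wrist_force: [0.3, -0.3, -1.7]
gripper_width: 43.9
gripper_force: 61.6
time: 15.8
eef_pos: [546.3, 157.2, 135.1]
tcp_rot: [-2.219, -2.219, 0.006]
wrist_force: [-1.1, 1.0, -2.0]
gripper_width: 44.2
gripper_force: 61.7
time: 16.18
eef_pos: [579.8, 65.1, 135.1]
tcp_rot: [-2.218, -2.219, 0.004]
wrist_force: [-0.4, 0.7, -1.7]
gripper_width: 44.2
gripper_force: 61.8
time: 16.55
eef_pos: [613.2, -27.2, 135.1]
tcp_rot: [-2.218, -2.22, 0.003]
wrist_force: [0.2, -0.3, -1.7]
gripper_width: 44.1
gripper_force: 62.0
time: 17.05
eef_pos: [645.7, -115.1, 135.5]
tcp_rot: [-2.214, -2.223, 0.003]
wrist_force: [-0.6, 0.3, -2.1]
gripper_width: 44.1
gripper_force: 62.1
shift [-0.022  0.014  0.205] turn [-0.0007 -0.0003  0.0006]
193 103 [233.81738934 154.75430525] [232.58724626 134.91828802]
[257.30446296 209.89732452]
```

View pics/s5.png

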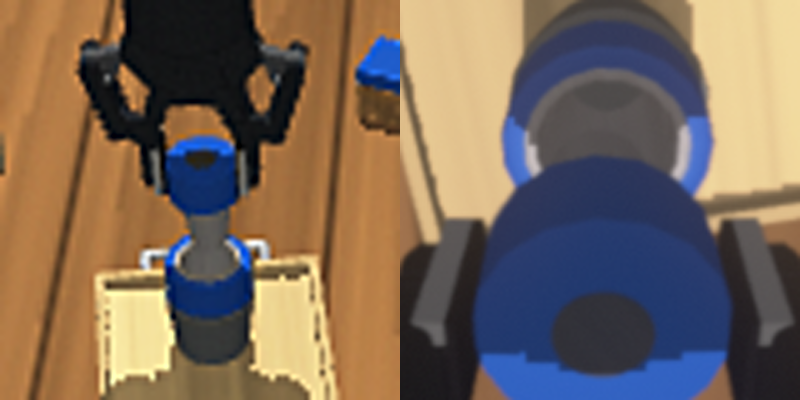

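The plug hangs over the sleeve's bore in both views. Lower it, release and retreat.

```bash
python3 -m creep '[[[-0.02,0.01,0.1],[0,0,0],0],[[-0.02,0.01,0.25],[0,0,0],0],[[-0.02,0.01,0.35],[0,0,0],0],[[-0.02,0.01,0.45],[0,0,0],0],[[-0.02,0.01,0.54],[0,0,0],0],[[-0.02,0.01,0.54],[0,0,0],0],[[-0.02,0.01,0.54],[0,0,0],0]]'
```

```text
time: 18.02
eef_pos: [647.1, -118.5, 82.4]
tcp_rot: [-2.216, -2.223, 0.002]
wrist_force: [0.1, -0.1, -1.3]
gripper_width: 44.0
gripper_force: 62.1
```

```bash
python3 -m creep '[[[0,0,0.02],[0,0,0],0],[[0,0,0.02],[0,0,0],1],[[0,0,0.02],[0,0,0],1],[[0,0,0.02],[0,0,0],1],[[0,0,0.02],[0,0,0],1],[[0,0,-0.3],[0,0,0],1],[[0,0,-0.7],[0,0,0],1],[[0,0,-0.7],[0,0,0],1],[[0,0,-0.7],[0,0,0],1]]'
python3 - <<'E'
from h import *
from workcell import bot
s=bot.read_state();e=s['eef_pos']
c=bot.get_calibration('side');g=bot.grab_frame('side')[:,:,::-1]
x,y=proj(c,[647,-117,80]).astype(int)
cv2.imwrite('pics/s6.png',cv2.resize(g[y-40:y+30,x-35:x+35],(420,420),interpolation=cv2.INTER_CUBIC))
w=np.load('w7.npy',allow_pickle=True).item();print('jar',onz(w,330/1.5,455/1.5,62,True))
go(s,[447,193,130],90)
E
```

```text
time: 19.15
eef_pos: [647.2, -118.5, 151.9]
tcp_rot: [-2.216, -2.223, 0.002]
wrist_force: [-0.2, -0.1, -0.1]
gripper_width: 85.1
gripper_force: 0.0
jar [445.7447274 202.2795936  62.       ]
shift [ 3.121 -1.991  0.226] turn [-0.0004 -0.0001  0.0005]
```

View pics/s6.png

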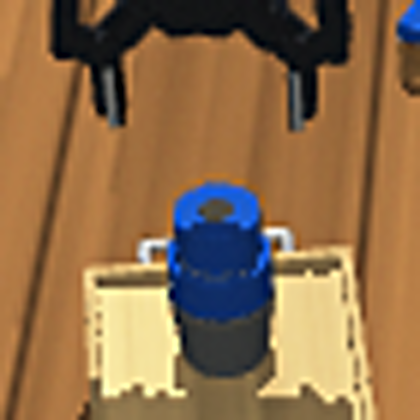

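The plug is home: its collar sits directly on the sleeve's collar. On to the blue jar.

```bash
python3 -m creep '[[[0.4,-0.25,0],[0,0,0],1],[[0.9,-0.6,0],[0,0,0],1],[[0.9,-0.6,0],[0,0,0],1]]'
python3 -m creep '[[[0.4,-0.25,0],[0,0,0],1],[[0.9,-0.6,0],[0,0,0],1],[[0.9,-0.6,0],[0,0,0],1]]'
python3 -m creep '[[[0.4,-0.25,0],[0,0,0],1],[[0.9,-0.6,0],[0,0,0],1],[[0.9,-0.6,0],[0,0,0],1]]'
python3 -m creep '[[[0.2,-0.15,0],[0,0,0],1],[[0.2,-0.2,0],[0,0,0],1],[[0.2,-0.2,0],[0,0,0],1]]'
python3 - <<'E'
from h import *
from workcell import bot
s=bot.read_state();w=bot.get_calibration('wrist');f=bot.grab_frame('wrist')[:,:,::-1]
p=proj(w,[446.5,197,62],True);b,c=blue(f,p);print(p,b,c,s['eef_pos'])
x,y,ww,hh=b[:4];print(onz(w,x+ww/2,y+hh/2,62,True),onz(w,*c,62,True))
go(s,[446.5,198,35],90)
cv2.imwrite('pics/w9.png',f)
E
```

```text
time: 19.58
eef_pos: [583.8, -26.1, 151.1]
tcp_rot: [-2.21, -2.225, 0.006]
wrist_force: [0.5, -0.4, -0.0]
gripper_width: 85.4
gripper_force: 0.0
time: 19.95
eef_pos: [524.6, 63.1, 151.9]
tcp_rot: [-2.211, -2.226, 0.004]
wrist_force: [0.4, -0.1, 0.4]
gripper_width: 85.4
gripper_force: 0.0
time: 20.32
eef_pos: [465.2, 152.5, 152.3]
tcp_rot: [-2.212, -2.227, 0.004]
wrist_force: [0.8, -0.2, 0.1]
gripper_width: 85.2
gripper_force: 0.0
time: 20.7
eef_pos: [446.9, 169.9, 152.7]
tcp_rot: [-2.218, -2.222, 0.003]
wrist_force: [0.2, -0.1, -0.4]
gripper_width: 85.7
gripper_force: 0.0
[255.06964378 160.70888749] [ 223  128   60   62 2914] [252.77522306 158.38400824] [446.92419499 169.86274059 152.65276819]
[444.83016744 198.41717276  62.        ] [444.64930972 198.92804488  62.        ]
shift [ 0.281 -0.     1.177] turn [-0.0004 -0.      0.0003]
```

View pics/w9.png

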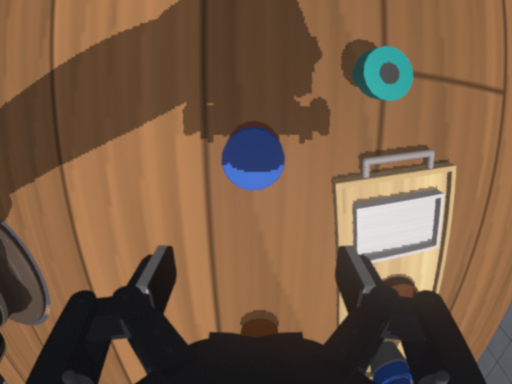

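Jar lid at (253,158), which puts it at about (445,199). Descend and grip.

```bash
python3 -m creep '[[[0.3,-0.01,0.2],[0,0,0],1],[[0.3,-0.01,0.6],[0,0,0],1],[[0.3,-0.01,0.6],[0,0,0],1],[[0.3,-0.01,0.6],[0,0,0],1]]'
python3 -m creep '[[[0,0,0.2],[0,0,0],1],[[0,0,0.4],[0,0,0],1],[[0,0,0.58],[0,0,0],1],[[0,0,0.58],[0,0,0],1],[[0,0,0.58],[0,0,0],0],[[0,0,0.58],[0,0,0],0],[[0,0,0.58],[0,0,0],0],[[0,0,0.58],[0,0,0],0],[[0,0,0.58],[0,0,0],0],[[0,0,0.58],[0,0,0],0]]'
python3 -m creep '[[[0,0,-0.3],[0,0,0],0],[[0,0,-0.6],[0,0,0],0],[[0,0,-0.95],[0,0,0],0],[[0,0,-0.95],[0,0,0],0]]'
python3 - <<'E'
from h import *
from workcell import bot
s=bot.read_state();w=bot.get_calibration('wrist');f=bot.grab_frame('wrist')[:,:,::-1]
e=s['eef_pos'];p=proj(w,[e[0],e[1],e[2]+27],True);b,c=blue(f,p);print(p,b,c)
go(s,[628.3,-4,120],90)
E
```

```text
time: 21.25
eef_pos: [445.9, 200.5, 94.0]
tcp_rot: [-2.218, -2.222, 0.001]
wrist_force: [-0.4, 0.2, 0.1]
gripper_width: 85.4
gripper_force: 0.0
time: 22.5
eef_pos: [446.0, 201.4, 36.7]
tcp_rot: [-2.217, -2.224, -0.002]
wrist_force: [-0.9, 0.5, 5.7]
gripper_width: 50.4
gripper_force: 62.2
time: 23.0
eef_pos: [447.0, 201.7, 133.3]
tcp_rot: [-2.218, -2.225, -0.007]
wrist_force: [0.1, 1.2, -0.8]
gripper_width: 50.2
gripper_force: 62.6
[255.18576538 276.80307466] [ 204  221  104   96 7728] [255.34536749 269.7496118 ]
shift [-2.063  1.806  0.131] turn [ 0.0004 -0.0005  0.0005]
```

```bash
python3 -m creep '[[[-0.35,0.3,0],[0,0,0],0],[[-0.7,0.6,0],[0,0,0],0],[[-0.7,0.6,0],[0,0,0],0]]'
python3 -m creep '[[[-0.35,0.3,0],[0,0,0],0],[[-0.7,0.6,0],[0,0,0],0],[[-0.7,0.6,0],[0,0,0],0]]'
python3 -m creep '[[[-0.35,0.3,0],[0,0,0],0],[[-0.65,0.6,0],[0,0,0],0],[[-0.65,0.6,0],[0,0,0],0],[[-0.65,0.6,0.3],[0,0,0],0],[[-0.65,0.6,0.5],[0,0,0],0],[[-0.65,0.6,0.5],[0,0,0],0],[[-0.65,0.6,0.5],[0,0,0],0]]'
python3 - <<'E'
from h import *
from workcell import bot
s=bot.read_state();go(s,[628.5,-4.5,47.5],90)
c=bot.get_calibration('side');g=bot.grab_frame('side')[:,:,::-1]
x,y=proj(c,[628,-4,60]).astype(int);cv2.imwrite('pics/s7.png',cv2.resize(g[y-40:y+40,x-40:x+40],(480,480),interpolation=cv2.INTER_CUBIC))
E
```

```text
time: 23.42
eef_pos: [506.2, 129.1, 128.3]
tcp_rot: [-2.22, -2.219, 0.005]
wrist_force: [-1.3, 1.2, -1.4]
gripper_width: 50.2
gripper_force: 62.8
time: 23.8
eef_pos: [566.1, 59.9, 128.1]
tcp_rot: [-2.219, -2.219, 0.004]
wrist_force: [-0.6, -0.4, -1.8]
gripper_width: 50.3
gripper_force: 63.0
time: 24.68
eef_pos: [625.3, -2.5, 80.1]
tcp_rot: [-2.215, -2.224, 0.002]
wrist_force: [0.1, 0.6, -1.9]
gripper_width: 50.4
gripper_force: 63.1
shift [-0.02   0.032  0.326] turn [-0.0004 -0.0001  0.0007]
```

View pics/s7.png

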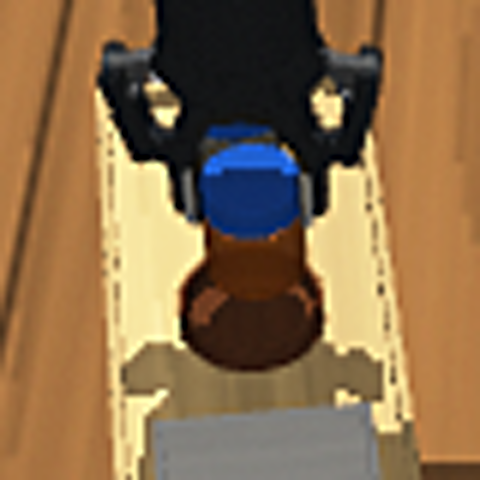

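The jar (centre column 255) hangs over the well (252). Lower and release.

```bash
python3 -m creep '[[[-0.02,0.02,0.1],[0,0,0],0],[[-0.02,0.02,0.2],[0,0,0],0],[[-0.02,0.02,0.32],[0,0,0],0],[[-0.02,0.02,0.32],[0,0,0],0],[[-0.02,0.02,0.32],[0,0,0],0]]'
python3 -m creep '[[[0,0,0.01],[0,0,0],0],[[0,0,0.01],[0,0,0],1],[[0,0,0.01],[0,0,0],1],[[0,0,0.01],[0,0,0],1],[[0,0,0.01],[0,0,0],1],[[0,0,-0.3],[0,0,0],1],[[0,0,-0.7],[0,0,0],1],[[0,0,-1],[0,0,0],1],[[0,0,-1],[0,0,0],1]]'
python3 - <<'E'
from h import *
from workcell import bot
s=bot.read_state();go(s,[520,-330,150],160)
E
```

```text
time: 25.35
eef_pos: [627.3, -5.6, 46.7]
tcp_rot: [-2.216, -2.223, 0.003]
wrist_force: [0.1, 0.4, -1.3]
gripper_width: 50.3
gripper_force: 65.1
time: 26.48
eef_pos: [629.5, -5.6, 150.4]
tcp_rot: [2.217, 2.224, 0.004]
wrist_force: [0.4, 0.2, -0.3]
gripper_width: 85.2
gripper_force: 0.0
shift [-3.241e+00 -1.105e+00 -1.000e-03] turn [ 0.0004  0.0002 -0.1939]
```

```bash
python3 -m creep '[[[-0.5,-0.15,0],[0,0,0],1],[[-0.88,-0.27,0],[0,0,0],1],[[-0.88,-0.27,0],[0,0,0],1]]'
python3 -m creep '[[[-0.5,-0.15,0],[0,0,0],1],[[-0.88,-0.27,0],[0,0,0],1],[[-0.88,-0.27,0],[0,0,0],1]]'
python3 -m creep '[[[-0.5,-0.15,0],[0,0,0],1],[[-0.88,-0.27,0],[0,0,0],1],[[-0.88,-0.27,0],[0,0,0],1]]'
python3 -m creep '[[[-0.5,-0.15,0],[0,0,-0.03],1],[[-0.88,-0.27,0],[0,0,-0.06],1],[[-0.88,-0.27,0],[0,0,-0.194],1],[[-0.88,-0.27,0],[0,0,-0.194],1],[[-0.88,-0.27,0],[0,0,-0.194],1],[[-0.88,-0.27,0],[0,0,-0.194],1],[[-0.88,-0.27,0],[0,0,-0.194],1],[[-0.88,-0.27,0],[0,0,-0.194],1],[[-0.88,-0.27,0],[0,0,-0.194],1]]'
python3 - <<'E'
from h import *
from workcell import bot
s=bot.read_state();w=bot.get_calibration('wrist');f=bot.grab_frame('wrist')[:,:,::-1]
p=proj(w,[520,-370,42],True)
h=cv2.cvtColor(np.ascontiguousarray(f),cv2.COLOR_BGR2HSV); m=((h[:,:,0]>100)&(h[:,:,0]<130)&(h[:,:,1]>140)&(h[:,:,2]>50)).astype(np.uint8)
n,l,st,ce=cv2.connectedComponentsWithStats(m);i=max((i for i in range(1,n)),key=lambda i:st[i,4])
q=np.argwhere(l==i)[:,::-1]
W=np.array([onz(w,u,v,42,True)[:2] for u,v in q],np.float32)
r=cv2.minAreaRect(W);print(p,ce[i],st[i],r)
go(s,[r[0][0],r[0][1],100],160);print(s['eef_pos'])
cv2.imwrite('pics/w10.png',f)
E
```

```text
time: 26.85
eef_pos: [599.9, -95.8, 146.3]
tcp_rot: [-2.219, -2.218, 0.004]
wrist_force: [0.5, 0.6, -0.4]
gripper_width: 85.0
gripper_force: 0.0
time: 27.22
eef_pos: [573.7, -183.1, 146.4]
tcp_rot: [-2.219, -2.219, 0.003]
wrist_force: [0.5, 0.6, 0.2]
gripper_width: 85.3
gripper_force: 0.0
time: 27.6
eef_pos: [547.4, -270.6, 146.6]
tcp_rot: [-2.218, -2.22, 0.002]
wrist_force: [0.5, -0.4, -1.0]
gripper_width: 85.1
gripper_force: 0.0
time: 28.72
eef_pos: [521.5, -356.9, 147.1]
tcp_rot: [-0.545, -3.091, -0.001]
wrist_force: [-0.0, 0.1, -0.5]
gripper_width: 85.5
gripper_force: 0.0
[241.16750539 190.42309494] [240.79019755 187.58464616] [ 216  146   50   85 3999] ((519.5235595703125, -370.46160888671875), (42.51243591308594, 79.20943450927734), 69.85721588134766)
shift [-0.029 -0.134  0.471] turn [ 0.     -0.0005 -0.    ]
[ 521.53620076 -356.90724604  147.12506458]
```

View pics/w10.png

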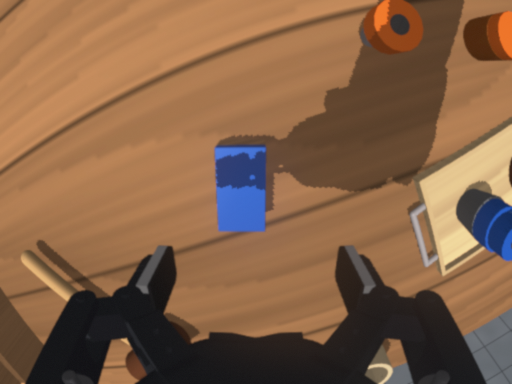

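Block at (241,189), top 42×79 mm measured, yaw −20°, already aligned with the fingers. Grip it.

```bash
python3 -m creep '[[[-0.03,-0.13,0.2],[0,0,0],1],[[-0.03,-0.13,0.6],[0,0,0],1],[[-0.03,-0.13,0.65],[0,0,0],1],[[-0.03,-0.13,0.65],[0,0,0],1]]'
python3 -m creep '[[[0,0,0.2],[0,0,0],1],[[0,0,0.4],[0,0,0],1],[[0,0,0.62],[0,0,0],1],[[0,0,0.62],[0,0,0],1],[[0,0,0.62],[0,0,0],0],[[0,0,0.62],[0,0,0],0],[[0,0,0.62],[0,0,0],0],[[0,0,0.62],[0,0,0],0],[[0,0,0.62],[0,0,0],0],[[0,0,0.62],[0,0,0],0]]'
python3 -m creep '[[[0,0,-0.3],[0,0,0],0],[[0,0,-0.6],[0,0,0],0],[[0,0,-1],[0,0,0],0],[[0,0,-1],[0,0,0],0],[[0,0,-1],[0,0,0],0]]'
python3 -m creep '[[[0,0,-0.3],[0,0,0],0],[[0,0,-0.4],[0,0,0],0],[[0,0,-0.4],[0,0,0],0]]'
python3 - <<'E'
from h import *
from workcell import bot
s=bot.read_state();go(s,[611,109,160],188.7)
f=bot.grab_frame('wrist')[:,:,::-1];w=bot.get_calibration('wrist');e=s['eef_pos']
b,c=blue(f,(255,260));print(b,c,proj(w,e+[0,0,20],True))
E
```

```text
time: 29.28
eef_pos: [518.8, -371.3, 82.0]
tcp_rot: [-0.545, -3.09, -0.001]
wrist_force: [0.3, -0.7, 0.7]
gripper_width: 85.6
gripper_force: 0.0
time: 30.52
eef_pos: [519.9, -371.7, 22.1]
tcp_rot: [-0.545, -3.094, 0.001]
wrist_force: [0.6, -0.1, 5.6]
gripper_width: 42.9
gripper_force: 63.1
time: 31.15
eef_pos: [519.0, -371.0, 119.8]
tcp_rot: [-0.544, -3.091, -0.001]
wrist_force: [-1.0, 0.2, -0.9]
gripper_width: 42.7
gripper_force: 62.4
time: 31.52
eef_pos: [519.5, -371.3, 160.0]
tcp_rot: [-0.545, -3.091, -0.0]
wrist_force: [-0.0, -0.6, -0.3]
gripper_width: 42.7
gripper_force: 62.3
shift [7.810e-01 4.826e+00 1.000e-03] turn [ 0.0001 -0.0004 -0.0797]
[  208   187    96   138 11725] [255.62345416 253.64196162] [255.23980391 269.84317368]
```

```bash
python3 -m creep '[[[0.08,0.5,0],[0,0,0],0],[[0.156,0.965,0],[0,0,0],0],[[0.156,0.965,0],[0,0,0],0]]'
python3 -m creep '[[[0.08,0.5,0],[0,0,0],0],[[0.156,0.965,0],[0,0,0],0],[[0.156,0.965,0],[0,0,0],0]]'
python3 -m creep '[[[0.08,0.5,0],[0,0,0],0],[[0.156,0.965,0],[0,0,0],0],[[0.156,0.965,0],[0,0,0],0]]'
python3 -m creep '[[[0.08,0.5,0],[0,0,0],0],[[0.156,0.965,0],[0,0,0],0],[[0.156,0.965,0],[0,0,0],0]]'
python3 -m creep '[[[0.08,0.5,0],[0,0,-0.03],0],[[0.156,0.965,0],[0,0,-0.08],0],[[0.156,0.965,0],[0,0,-0.08],0],[[0.156,0.965,0],[0,0,-0.08],0],[[0.156,0.965,0],[0,0,-0.08],0]]'
python3 - <<'E'
from h import *
from workcell import bot
s=bot.read_state();go(s,[611,109,90],188.7);print(s['eef_pos'])
f=bot.grab_frame('wrist')[:,:,::-1];w=bot.get_calibration('wrist')
cv2.imwrite('pics/w11.png',f);np.save('w11.npy',w,allow_pickle=True)
t=np.radians(8.7)
for a,b in((55,36),(55,-36),(-55,36),(-55,-36)):
    print(a,b,proj(w,[611+a*np.cos(t)-b*np.sin(t),109+a*np.sin(t)+b*np.cos(t),22],True).round(1))
E
```

```text
time: 31.95
eef_pos: [537.6, -272.2, 159.1]
tcp_rot: [-0.538, -3.09, -0.002]
wrist_force: [0.0, -0.0, -1.9]
gripper_width: 42.6
gripper_force: 62.3
time: 32.33
eef_pos: [556.1, -177.1, 159.4]
tcp_rot: [-0.539, -3.091, -0.001]
wrist_force: [-0.1, -0.8, -0.4]
gripper_width: 42.8
gripper_force: 62.3
time: 32.7
eef_pos: [574.5, -81.8, 159.5]
tcp_rot: [-0.54, -3.091, -0.0]
wrist_force: [0.6, 0.2, -1.1]
gripper_width: 42.5
gripper_force: 62.3
time: 33.08
eef_pos: [593.1, 13.7, 159.6]
tcp_rot: [-0.541, -3.091, 0.0]
wrist_force: [-0.4, -0.4, -2.2]
gripper_width: 42.7
gripper_force: 62.3
time: 33.7
eef_pos: [611.1, 107.2, 160.2]
tcp_rot: [0.235, -3.13, -0.001]
wrist_force: [0.1, 0.1, -1.8]
gripper_width: 42.7
gripper_force: 62.3
shift [-0.004  0.017  0.702] turn [ 0.0001 -0.0005 -0.0003]
[611.06115605 107.19878917 160.21570053]
55 36 [291.4 226.7]
55 -36 [223.3 226.8]
-55 36 [295.3 121.3]
-55 -36 [219.3 121.4]
```

View pics/w11.png

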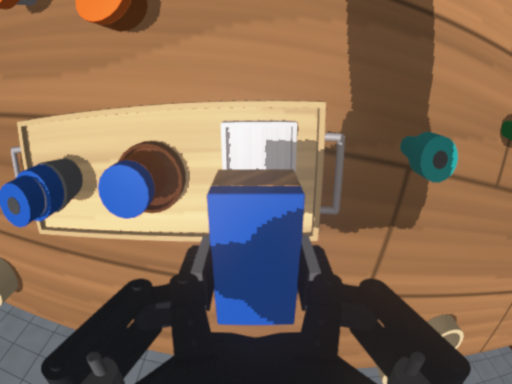

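The bay's near corners are at (222,122) and (298,121), with the block aligned above. I'll shift about 2–3 mm in +y and lower.

```bash
python3 -m creep '[[[0,0.03,0.2],[0,0,0],0],[[0,0.03,0.5],[0,0,0],0],[[0,0.03,0.85],[0,0,0],0],[[0,0.03,0.85],[0,0,0],0]]'
python3 -m creep '[[[0,0,0.1],[0,0,0],0],[[0,0,0.2],[0,0,0],0],[[0,0,0.3],[0,0,0],0],[[0,0,0.4],[0,0,0],0],[[0,0,0.4],[0,0,0],0],[[0,0,0.4],[0,0,0],0]]'
```

```text
time: 34.25
eef_pos: [608.2, 110.7, 72.8]
tcp_rot: [0.238, -3.124, -0.0]
wrist_force: [-0.3, -1.3, 0.2]
gripper_width: 43.1
gripper_force: 62.3
time: 35.0
eef_pos: [610.3, 112.1, 35.6]
tcp_rot: [0.241, -3.13, -0.001]
wrist_force: [0.6, -0.0, -1.5]
gripper_width: 42.5
gripper_force: 62.3
```

```bash
python3 -m creep '[[[0,0,0.02],[0,0,0],0],[[0,0,0.03],[0,0,0],0],[[0,0,0.03],[0,0,0],1],[[0,0,0.03],[0,0,0],1],[[0,0,0.03],[0,0,0],1],[[0,0,0.03],[0,0,0],1],[[0,0,-0.2],[0,0,0],1],[[0,0,-0.5],[0,0,0],1],[[0,0,-1],[0,0,0],1],[[0,0,-1],[0,0,0],1]]'
python3 -m creep '[[[0.5,0,-0.5],[0,0,0],1],[[1,0,-0.5],[0,0,0],1],[[1,0,-0.5],[0,0,0],1]]'
python3 -m creep '[[[0.5,0,0],[0,0,0],1],[[1,0,0],[0,0,0],1],[[1,0,0],[0,0,0],1]]'
python3 - <<'E'
from h import *
from workcell import bot
g=bot.grab_frame('side')[:,:,::-1]
cv2.imwrite('pics/s8.png',cv2.resize(g[110:330,180:320],(490,770)[:2],interpolation=cv2.INTER_CUBIC)[:590])
E
```

```text
time: 36.25
eef_pos: [612.9, 112.4, 140.2]
tcp_rot: [-0.241, 3.127, 0.003]
wrist_force: [0.6, 0.9, -0.3]
gripper_width: 84.8
gripper_force: 0.0
time: 36.62
eef_pos: [508.5, 96.0, 186.1]
tcp_rot: [0.241, -3.129, -0.001]
wrist_force: [0.6, -0.2, 1.4]
gripper_width: 84.9
gripper_force: 0.0
time: 37.0
eef_pos: [410.7, 80.8, 185.5]
tcp_rot: [0.241, -3.129, -0.001]
wrist_force: [-0.3, 0.0, -0.3]
gripper_width: 85.3
gripper_force: 0.0
```

View pics/s8.png

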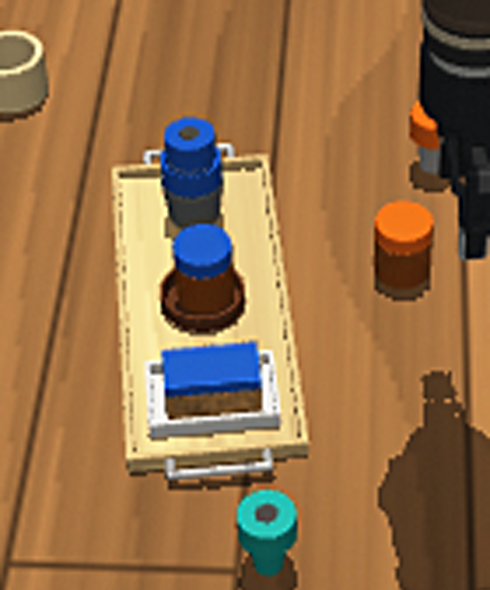

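All four parts are placed: the sleeve and plug are stacked in the socket at (190,170), the jar is in the well at (203,280), and the block lies flat in the bay at (212,385). The orange parts are untouched.

```bash
python3 -c "
from workcell import bot
print(bot.job_done())"
```

```text
the job is handed in; nothing more can be done
None
```

The blue kit is packed in the order asked and handed in at about 37 s of the 99 s: sleeve in the socket, plug home in the sleeve, jar in the well, block flat and blue side up in the bay. The final side view agrees, and the orange plug and jar were never touched; the hand-in returned no verdict.

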